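# Tuck the vent flashing under the shingle course and hold it down

### The arm

A 7-joint arm with a two-finger parallel gripper is mounted at the origin on the work surface. World frame = base frame: x ahead of the robot, y to its left, z up, the work surface at z = 0. Lengths are in m, angles in rad, forces in N, time in s.
With the tool pointing down it reaches from about 0.4 to 0.875 m from the base axis. Payload 6.5 kg.
Tool frame: the origin (TCP) lies midway between the tips of the shut fingers; the grasp point (between the pads) lies 19 mm behind it (arm.hold_point_z is the distance from the TCP to the grasp point, in m); z points along the fingers, y is the line along which they close (so a half turn about z gives the same grasp; the last joint's range is limited). The gripper opens to 88 mm and grips with 3 to 60 N. Pads are 18 mm wide; open, the fingers measure 123 mm over their backs; the gripper's body (75 mm by 187 mm) begins 45 mm behind the grasp point.
Start: joints at [1.242, 0.536, -0.004, 1.538, 0.003, 1.067, -0.071], TCP at [0.169, -0.628, 0.239] pointing down, gripper open.
Joint ranges: [-2.7, 2.7], [-0.37, 2.16], [-1.27, 1.26], [0.24, 2.4], [-1.31, 4.45], [0.19, 1.91], [-2.76, 2.76]. Speed limits (rad/s): [2.39, 2.39, 3.14, 3.14, 3.14, 3.14, 3.14].

### API

Orientations are given as a unit quaternion [w, x, y, z].
In Python, from rig import telemetry, read_camera, camera_model, arm, find_in gives the robot as it stands.
- The arm moves only by the shell command python3 -m handwheel 'ROWS' [OPENING] [FORCE]. ROWS is JSON, a list of rows, each a list of 4 numbers: the shift along the tool's x, y, z normalised to -1 to 1, where 1 is 0.3 m, then the turn about the tool's z normalised to -1 to 1, where 1 is pi/2 rad. In form: [[tx, ty, tz, twist], ...]. A call has 1 to 20 rows; each row is the pose to reach, as a shift and turn from the pose commanded when the call began, along the tool's axes at that moment; what a row does not reach only later rows make up. A row lasts 1/12 s, in which the tool goes at most 41.7 mm and 7.16 degrees, less where a joint would pass 70% of its speed; a pose out of reach is approached as far as the arm can. A call with a number of a shift or a turn outside -1 to 1 is refused whole. A call with a gripper value outside its range is refused whole. OPENING is the finger opening in mm, from 0 to 88.1, set as the call begins (- or left out, the last holds). The fingers move at their own pace and stop on an object; FORCE is the grip in N (left out, the last holds). Time passes only in rows, so rows that repeat a pose let the fingers close. It gives the time, the measured TCP pose, the force, the opening and the grip force at its end, in the units of the state.
- telemetry.get_state(): the state, without advancing time (a new reading comes with each control period).
- read_camera(name): name is "scene" or "side" or "wrist"; returns the picture (400x640x3 uint8, blue, green, red); there is no depth.
- camera_model(name): a dict with "mtx" (3x3 intrinsics, pixels), "R" (3x3) and "t" (3): a world point X has camera coordinates R X + t. Camera axes: x right, y down, z forward; pixel columns grow to the right and rows downward; lengths in m; the calibration is good to about 2 mm. The wrist camera is an equidistant fisheye: a pixel r from the principal point sees the ray r / f radians off the axis. A picture is of the moment at which its call begins: read the wrist's pose just before it. camera_model takes no time and is no camera call; for the wrist camera it gives the pose at the moment of the call.
- arm.close_job(): hands the job in; it is judged then, once.
Trained networks look in the newest picture that a camera, given by its name, has taken for a name from the list of things; names that differ only in an ending like _2 or _b are one class to them, and where a whole thing is asked for, a point or a joint stands for the part that bears it (a point fixed in the world has none). Each returns a list of dicts, best first, with "conf" (0 to 1); they miss things now and then, are a little off and sometimes report something else, mostly with a low value. They report only what shows in the picture. A call takes as long as a camera call. They do not tell look-alikes from the thing itself.
- find_in(camera, label): "centre" ([x, y, z] in m, in the coordinates of the camera as it stood for that picture, good to about 4 mm: the middle of the surface that is visible of it).
The state is a dict: "clock": time; "joint_pos": joint angles; "qd": joint speeds; "tau": joint torques, N m; "tool_pos": TCP position; "eef_rot": TCP orientation; "force": force on the tool from outside, world axes, zero at the start; "moment": the same for the moment, N m; "width": finger opening in m; "grip_force": force on a finger pad.
Only numpy, scipy, OpenCV 4.12 (cv2) and the standard library are available. Lean on these libraries where they do the work, as an engineer would, in place of code of your own. Each camera call takes 0.05 s, during which the arm holds its last target. There are 200 camera calls.

### The job

Fit the grey vent flashing to the shed roof panel: slide the longer side of its base plate up under the edge of the overlapping cedar shingles without prising them up, until its collar is centred over the round vent hole and the plate sits square to the shingle course. Finish while still holding it there, with a steady hand's push (about 1 to 4 kg) keeping the plate pressed flat on the lower shingles so that it could be nailed; do not let go. Leave the nail tin, the pencil and the tape measure where they are.

Things in the scene. Friction and masses are not known exactly. Their poses are not given: they have to be found in the camera images.
- flashing_collar (a point): Point on the collar's axis of the loose vent flashing of grey coated aluminium, 48 mm above the underside of its base plate. The collar is an upright round tube, 50 mm outside, 44 mm bore, graspable from 26 to 75 mm above the plate's underside; below that it flares to 68 mm. z is up the collar. Gripped with a finger on its +y and its -y side, the gripper clears the shingles.
- flashing: The same flashing, 260 to 460 g; origin on the collar's axis at the plate's underside, axes as flashing_collar. Its flat base plate, 3 mm thick, reaches 105 mm from the collar's axis to +x (the longer side, to be tucked in), 75 mm to -x and 80 mm to each side. It starts flat on the bench, collar up, to the robot's right of the roof panel, turned at most 0.5 rad.
- flashing_lip (a point): Middle of the edge of the flashing's longer side (the edge to be tucked in), halfway through the 3 mm plate; axes as flashing_collar.
- roof: Shed roof panel lying level on the bench (cannot move), 480 x 400 mm, with courses of cedar shingles. Origin on the bench, below the middle of the overlapping course's edge; x points up the roof, away from the robot (turned at most 0.15 rad), y left along the course. The lower course is a level surface 53 mm above the bench, from x = -220 mm to in under the overlap, y from -200 to 200 mm.
- roof_hole (a point): Centre of the round vent hole, 64 mm across, in the level surface of the lower course (53 mm above the bench), 60 mm down the roof (-x) from the edge of the overlapping course; axes as the roof.
- slot_edge (a point): Fixed point at the middle of the lower corner of the overlapping shingles' edge as they lie flat, 60 mm above the bench; axes as the roof. Under these shingles is a slot 7 mm high above the lower course, open at the edge, 65 mm deep, as wide as the panel. They are 10 mm thick (top 70 mm above the bench); a further course begins 130 mm up the roof (top 80 mm above the bench).
- shingle_left_edge (a point): Middle of the lower corner of the edge of the left one of the two middle overlapping shingles (roof y from -19 to 122 mm), 60 mm above the bench when it lies flat. Nailed 150 mm up the roof from this edge, the shingle can bend up about there: some 3 N upward at the edge starts to lift it; it springs back down.
- shingle_right_edge (a point): The same for the right one (roof y from -122 to -22 mm). The outermost overlapping shingles are nailed fast.
- nail_tin: Bystander: open green tin of nails, 58 mm across, 42 mm high, standing on the lower course near the panel's near left corner (roof x about -150, y about 155 mm). Origin at its underside.
- pencil: Bystander: flat red carpenter's pencil, 169 mm long, 14 mm wide, 8 mm high, lying along the roof on the lower course near the right side (roof y about -150 mm).
- tape_measure: Bystander: yellow tape measure, 72 x 40 x 66 mm, standing on the bench between the robot and the flashing. Origin at its underside.
Mind the look-alikes: they are no part of the job. Leave any orange look-alike of the flashing alone.

How it is judged:
At the end, for the whole second after the job is handed in: Collar within 10 mm of the hole's centre; plate square within 0.07 rad, level within 0.035 rad, lying within 3 mm of the lower course, its edge 30+ mm under the overlap; middle shingles down (edges within 3 mm); pressed on the roof with 8 to 50 N in all, fingers bearing on it over 3 N, at rest (horizontal distance between flashing and roof_hole below 0.01 m and z of flashing in the frame of roof_hole between -0.003 and 0.003 m and angle between the x axis of flashing and the x axis of roof, either way round below 0.07 rad and x of flashing_lip in the frame of slot_edge above 0.03 m and z of flashing_lip in the frame of slot_edge below 0 m and angle between flashing's own z axis and vertical below 0.035 rad and z of each of shingle_left_edge, shingle_right_edge in the frame of slot_edge below 0.003 m and contact force between flashing and roof between 8 and 50 N and contact force between the fingers and flashing above 3 N and linear speed of flashing below 0.02 m/s); the arm keeps its last pose, push and grip.
It fails at once if a middle shingle is prised up by more than 8 mm at its edge (z of any of shingle_left_edge, shingle_right_edge in the frame of slot_edge above 0.008 m).
It fails at once if the nail tin, the pencil or the tape measure is shifted by more than 30 mm (distance of any of nail_tin, pencil, tape_measure from where it was at the start of the episode above 0.03 m).
It also fails if it takes over 45 s, if anything falls off the work surface, if the arm or the gripper's body presses on something with over 40 N, if the wrist force passes 120 N, or if a joint passes its speed limit or range.

## Working session

There is one attempt and no reset: what is moved stays moved. The work goes in short steps, Python scripts to look and compute and a shell command to move; the robot and the scene stay as the last step left them, time stands still between calls to the robot, and variables do not carry over. Pictures are saved under pics/ and viewed, at most 10 in all, crops included, and the job is handed in when it is done.

```bash
mkdir -p pics; cat > h.py <<'E'
import numpy as np,cv2
from rig import telemetry, read_camera, camera_model, arm, find_in
from scipy.spatial.transform import Rotation as Ro
def w(cam,c,m):
    return np.array(m["R"]).T@(np.array(c)-np.array(m["t"]))
def see(cam,labels):
    m=camera_model(cam); im=read_camera(cam)
    for l in labels:
        for d in find_in(cam,l)[:3]:
            print(cam,l,round(d["conf"],2),np.round(w(cam,d["centre"],m),4))
    return m,im
def ray(cam,m,px,z):
    K=np.array(m["mtx"]);R=np.array(m["R"]);t=np.array(m["t"])
    x=np.array([(px[0]-K[0,2])/K[0,0],(px[1]-K[1,2])/K[1,1]])
    if cam=="wrist":
        r=np.hypot(*x); d=np.array([*(x/r*np.sin(r)),np.cos(r)]) if r>0 else np.array([0,0,1.])
    else: d=np.array([*x,1])
    C=-R.T@t; D=R.T@d
    return C+D*(z-C[2])/D[2]
def proj(cam,m,X):
    K=np.array(m["mtx"]);c=np.array(m["R"])@X+np.array(m["t"])
    if cam=="wrist":
        th=np.arctan2(np.hypot(c[0],c[1]),c[2]);u=c[:2]/np.hypot(c[0],c[1])*th
    else:u=c[:2]/c[2]
    return np.array([K[0,0]*u[0]+K[0,2],K[1,1]*u[1]+K[1,2]])
def st():
    s=telemetry.get_state();q=s["eef_rot"];R=Ro.from_quat([q[1],q[2],q[3],q[0]]).as_matrix()
    return s,np.array(s["tool_pos"]),R
E
python3 - <<'E'
from h import *
s,p,R=st();print(p,R.round(3),s["clock"],s["force"],arm.hold_point_z)
for c in ["scene","side","wrist"]:
    m,im=see(c,["flashing","flashing_collar","flashing_lip","roof","roof_hole","nail_tin","pencil","tape_measure","shingle_left_edge","shingle_right_edge","slot_edge"] if c!="wrist" else ["flashing","flashing_collar"])
    cv2.imwrite(f"pics/{c}0.png",im)
a=[cv2.imread(f"pics/{c}0.png") for c in ("scene","side")]
E
```

```text
[ 0.16868307 -0.62709461  0.23784872] [[ 0.966  0.26  -0.001]
 [ 0.26  -0.966  0.002]
 [-0.    -0.002 -1.   ]] 0.0 [-0.66969514  0.83710672 -0.30691022] 0.0187
scene flashing 0.74 [ 0.3178 -0.4568 -0.0028]
scene flashing 0.6 [ 0.5767 -0.3479  0.0048]
scene flashing_collar 0.94 [ 0.3159 -0.4614  0.0013]
scene flashing_collar 0.82 [ 0.5807 -0.3466  0.0049]
scene flashing_lip 0.88 [ 0.576  -0.3469  0.0042]
scene flashing_lip 0.75 [ 0.315  -0.4587  0.0019]
scene flashing_lip 0.57 [0.7215 0.1588 0.0662]
scene roof 0.98 [0.7285 0.1575 0.0732]
scene roof 0.15 [ 0.5834 -0.3441  0.0059]
scene roof_hole 0.92 [0.7236 0.1575 0.0657]
scene roof_hole 0.47 [ 0.5803 -0.3457  0.0067]
scene nail_tin 0.95 [0.4725 0.2892 0.0968]
scene pencil 0.68 [ 0.5374 -0.0245  0.0633]
scene tape_measure 0.67 [ 0.3844 -0.2398  0.0527]
scene shingle_left_edge 0.85 [0.6847 0.2028 0.07  ]
scene slot_edge 0.9 [0.7248 0.1589 0.0711]
side flashing 0.73 [ 0.2907 -0.4518  0.0048]
side flashing 0.55 [ 0.5491 -0.3421  0.0025]
side flashing_collar 0.98 [ 0.2909 -0.4529  0.0057]
side flashing_collar 0.71 [0.6269 0.1912 0.0584]
side flashing_collar 0.56 [ 0.5435 -0.3364  0.0029]
side flashing_lip 0.67 [ 5.463e-01 -3.382e-01  5.000e-04]
side flashing_lip 0.58 [ 0.2878 -0.4515  0.0031]
side roof 0.93 [0.6285 0.1944 0.054 ]
side roof_hole 0.67 [0.6286 0.1952 0.0571]
side nail_tin 0.81 [0.4483 0.3077 0.0911]
side pencil 0.58 [ 0.5307 -0.0123  0.0601]
side tape_measure 0.73 [ 0.3614 -0.2329  0.045 ]
side tape_measure 0.6 [0.6274 0.194  0.0565]
side shingle_left_edge 0.79 [0.6787 0.2078 0.0697]
side shingle_right_edge 0.79 [0.6949 0.0809 0.0693]
side slot_edge 0.77 [0.6238 0.1894 0.0533]
wrist flashing 0.57 [ 0.2841 -0.4838  0.0034]
wrist flashing_collar 0.6 [ 0.2839 -0.4847  0.006 ]
```

View pics/scene0.png

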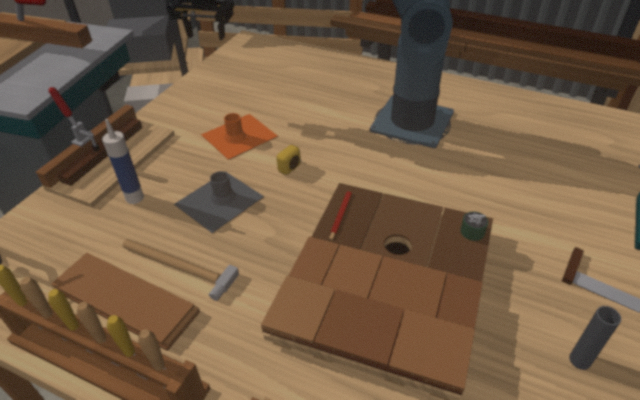

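View pics/wrist0.png

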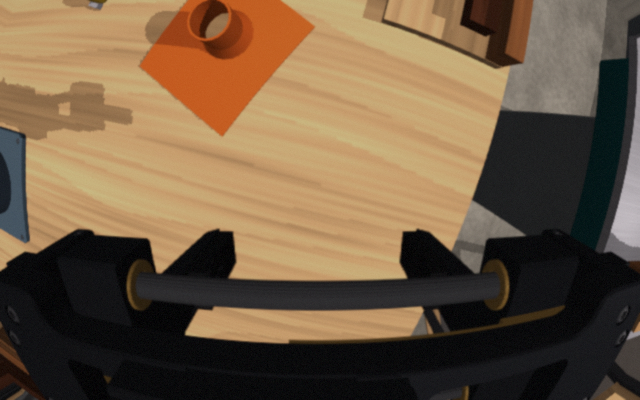

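The scene shows the grey flashing at about (220,200), the orange look-alike at (238,135), the roof hole at (398,243), the tin at (475,225) and the pencil at (340,215). The wrist view shows only the orange look-alike, with image up along tool +x. I'll move over to the grey flashing next.

```bash
python3 -m handwheel '[[0.95,-0.5,-0.25,0],[0.95,-0.5,-0.25,0],[0.95,-0.5,-0.25,0],[0.95,-0.5,-0.25,0],[0.95,-0.5,-0.25,0],[0.95,-0.5,-0.25,0],[0.95,-0.5,-0.25,0],[0.95,-0.5,-0.25,0],[0.95,-0.5,-0.25,0],[0.95,-0.5,-0.25,0],[0.95,-0.5,-0.25,0],[0.95,-0.5,-0.25,0]]' 88
python3 - <<'E'
from h import *
s,p,R=st();print(p,R.round(3))
m,im=see("wrist",["flashing","flashing_collar","flashing_lip"]);cv2.imwrite("pics/w1.png",im)
import pickle;pickle.dump(m,open("m1.pkl","wb"))
print(-np.array(m["R"]).T@np.array(m["t"]),np.array(m["R"]).round(3),m["mtx"])
E
```

```text
clock: 2.35
tool_pos: [0.4036, -0.41, 0.3133]
eef_rot: [0.0, 0.992, 0.13, -0.001]
force: [0.1, 0.1, -0.7]
width: 0.0881
grip_force: 0.0
[ 0.40357783 -0.41002903  0.31332191] [[ 0.966  0.257 -0.001]
 [ 0.257 -0.966 -0.   ]
 [-0.001 -0.    -1.   ]]
wrist flashing 0.93 [ 0.5555 -0.3678  0.0011]
wrist flashing 0.83 [ 0.314 -0.456  0.004]
wrist flashing_collar 0.78 [ 0.3145 -0.457   0.0055]
wrist flashing_collar 0.68 [ 0.5533 -0.3716  0.0035]
wrist flashing_lip 0.93 [ 0.5559 -0.3741  0.0045]
wrist flashing_lip 0.87 [ 0.3105 -0.4568  0.0101]
[ 0.47027997 -0.3928895   0.45929092] [[ 0.257 -0.966 -0.001]
 [-0.931 -0.248  0.267]
 [-0.258 -0.068 -0.964]] [[309.70691629   0.         317.44657004]
 [  0.         309.70691629 196.07323431]
 [  0.           0.           1.        ]]
```

View pics/w1.png

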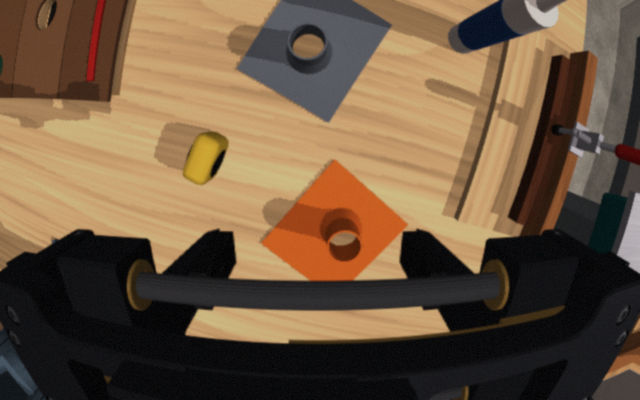

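View pics/side0.png

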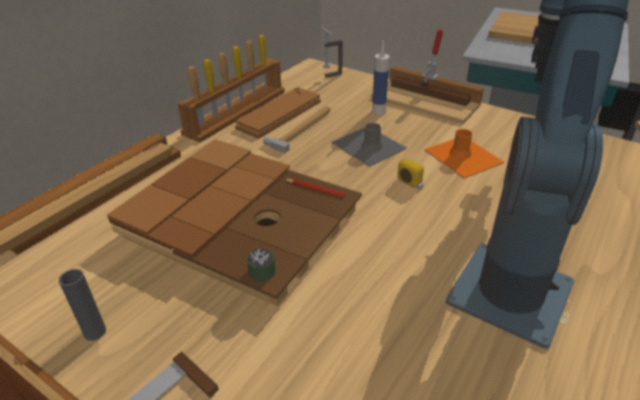

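The wrist view shows the grey flashing at the top: corners at (237,69), (329,122) and (390,25), and the collar rim around (309,43). The side view confirms the roof layout, with its hole at (267,217).

```bash
python3 - <<'E'
from h import *
import pickle;m=pickle.load(open("m1.pkl","rb"))
P=[ray("wrist",m,c,0.003) for c in [(237,69),(329,122),(390,25)]];c=ray("wrist",m,(309,43),0.075)
print(P,c)
print(np.linalg.norm(P[0]-P[1]),np.linalg.norm(P[2]-P[1]))
for d in [P[0]-P[1],P[2]-P[1]]: print(np.degrees(np.arctan2(d[1],d[0])))
ms=camera_model("scene")
for q in [(398,243)]: print("hole",ray("scene",ms,q,0.053))
A=[ray("scene",ms,q,.06) for q in [(318,238),(485,283)]];print("edge ends",A)
m2=camera_model("side");print("hole side",ray("side",m2,(267,217),.053))
E
```

```text
[array([ 0.5058325 , -0.25996776,  0.003     ]), array([ 0.46082331, -0.412537  ,  0.003     ]), array([ 0.63025959, -0.46138813,  0.003     ])] [ 0.5521604  -0.36013842  0.075     ]
0.15906979518580833 0.17633798033770565
73.56350531011535
-16.083100151104976
hole [0.56256137 0.13944443 0.053     ]
edge ends [array([ 0.63078846, -0.03535093,  0.06      ]), array([0.60149273, 0.34969006, 0.06      ])]
hole side [0.56401877 0.13965258 0.053     ]
```

```bash
python3 -m handwheel '[[0.236,-0.206,0.33,0.346],[0.236,-0.206,0.33,0.346],[0.236,-0.206,0.33,0.346],[0.236,-0.206,0.33,0.346],[0.236,-0.206,0.33,0.346],[0.236,-0.206,0.33,0.346],[0.236,-0.206,0.33,0.346],[0.236,-0.206,0.33,0.346]]' 88
python3 - <<'E'
from h import *
s,p,R=st();print(p,R.round(3))
m,im=see("wrist",["flashing_collar"]);cv2.imwrite("pics/w2.png",im)
import pickle;pickle.dump(m,open("m2.pkl","wb"))
E
```

```text
clock: 3.22
tool_pos: [0.4572, -0.3317, 0.2152]
eef_rot: [0.0, 0.99, -0.14, 0.0]
force: [-1.1, -0.6, -0.1]
width: 0.0883
grip_force: 0.0
[ 0.45721559 -0.3317496   0.21521037] [[ 0.961 -0.277  0.001]
 [-0.277 -0.961 -0.001]
 [ 0.001  0.001 -1.   ]]
wrist flashing_collar 0.76 [ 0.3464 -0.4753  0.0046]
wrist flashing_collar 0.56 [ 0.5671 -0.3623  0.0078]
```

View pics/w2.png

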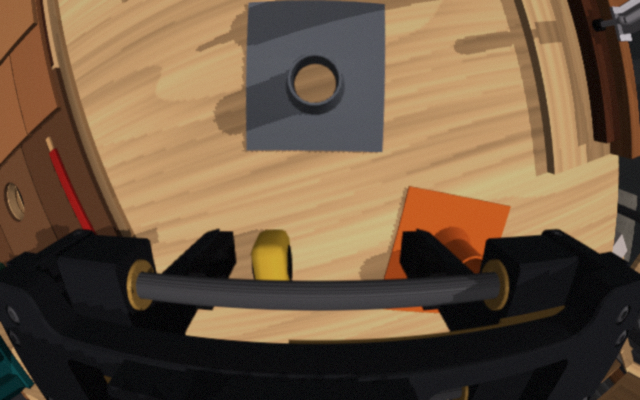

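The grey plate now shows square in the view: corners at (245,151), (384,152), (386,3) and (249,3), with the collar rim centred near (315,84).

```bash
python3 - <<'E'
from h import *
import pickle;m=pickle.load(open("m2.pkl","rb"))
a,b,c,d=[ray("wrist",m,q,0.003)[:2] for q in [(245,151),(384,152),(386,3),(249,3)]];k=ray("wrist",m,(315,84),0.075)[:2]
print([np.linalg.norm(x).round(4) for x in (a-b,b-c,c-d,d-a)])
u=(c+d-a-b);u/=np.linalg.norm(u);v=np.array([-u[1],u[0]]);print("yaw",np.degrees(np.arctan2(u[1],u[0])), np.degrees(np.arctan2(*(-(b-a))[::-1])), np.degrees(np.arctan2(*(d-c)[::-1])))
o=(a+b)/2+.075*u; o2=(a+b+c+d)/4-.015*u
print("axis",k,o,o2)
s,p,R=st();D=np.array([*((k+o+o2)/3),0.03])-p;print("shift norm",R.T@D/.3)
E
```

```text
[np.float64(0.1642), np.float64(0.1814), np.float64(0.161), np.float64(0.1801)]
yaw -17.233826378035968 73.44743941506952 73.92993543282616
axis [ 0.54960892 -0.35627321] [ 0.55358649 -0.35760943] [ 0.55392315 -0.35771386]
shift norm [ 0.32780789 -0.00629372  0.61771065]
```

```bash
python3 -m handwheel '[[0.328,-0.005,0.2,0.006],[0.328,-0.005,0.2,0.006],[0.328,-0.005,0.2,0.006],[0.328,-0.005,0.2,0.006],[0.328,-0.005,0.3,0.006],[0.328,-0.005,0.4,0.006],[0.328,-0.005,0.5,0.006],[0.328,-0.005,0.615,0.006],[0.328,-0.005,0.615,0.006],[0.328,-0.005,0.615,0.006]]' 88
python3 -m handwheel '[[0,0,0,0],[0,0,0,0],[0,0,0,0],[0,0,0,0],[0,0,0,0],[0,0,0,0],[0,0,0,0],[0,0,0,0],[0,0,0,0],[0,0,0,0]]' 30 45
python3 -c "
from h import *
s,p,R=st();print(p,R.round(4),s['force'],s['moment'],s['width'],s['grip_force'])"
```

```text
clock: 4.15
tool_pos: [0.5508, -0.3564, 0.0296]
eef_rot: [-0.001, 0.989, -0.145, -0.002]
force: [-0.5, -0.7, 1.0]
width: 0.0882
grip_force: 0.0
clock: 4.98
tool_pos: [0.5528, -0.3565, 0.0309]
eef_rot: [0.0, 0.99, -0.144, 0.0]
force: [-1.3, 1.4, 6.1]
width: 0.0497
grip_force: 45.0
[ 0.55278136 -0.35654509  0.03088864] [[ 9.583e-01 -2.859e-01  6.000e-04]
 [-2.859e-01 -9.583e-01 -2.000e-04]
 [ 6.000e-04 -0.000e+00 -1.000e+00]] [-1.26622838  1.43988526  6.05668477] [0.28984352 0.23961212 0.06531022] 0.04974387527206637 45.00003176741302
```

```bash
python3 -m handwheel '[[0,0,-0.1,0],[0,0,-0.2,0],[0,0,-0.3,0],[0,0,-0.4,0],[0,0,-0.5,0],[-0.678,-0.723,-0.98,-0.23],[-0.678,-0.723,-0.98,-0.23],[-0.678,-0.723,-0.98,-0.23],[-0.678,-0.723,-0.98,-0.23],[-0.678,-0.723,-0.98,-0.23],[-0.678,-0.723,-0.98,-0.23],[-0.678,-0.723,-0.98,-0.23],[-0.678,-0.723,-0.98,-0.23],[-0.678,-0.723,-0.98,-0.23],[-0.678,-0.723,-0.98,-0.23],[-0.678,-0.723,-0.98,-0.23],[-0.678,-0.723,-0.98,-0.23],[-0.678,-0.723,-0.98,-0.23]]'
python3 - <<'E'
from h import *
s,p,R=st();print(p,R.round(3),s["force"],s["width"])
m,im=see("wrist",["roof_hole"]);cv2.imwrite("pics/w3.png",im)
import pickle;pickle.dump(m,open("m3.pkl","wb"))
E
```

```text
clock: 6.48
tool_pos: [0.4193, -0.0915, 0.3233]
eef_rot: [-0.0, 0.999, 0.035, -0.001]
force: [0.3, -0.0, -2.4]
width: 0.0496
grip_force: 45.0
[ 0.41930739 -0.09148133  0.32331996] [[ 0.998  0.069 -0.002]
 [ 0.069 -0.998  0.   ]
 [-0.002 -0.    -1.   ]] [ 0.34677693 -0.02178403 -2.4347723 ] 0.04961565446908042
wrist roof_hole 0.91 [0.5777 0.1762 0.055 ]
```

View pics/w3.png

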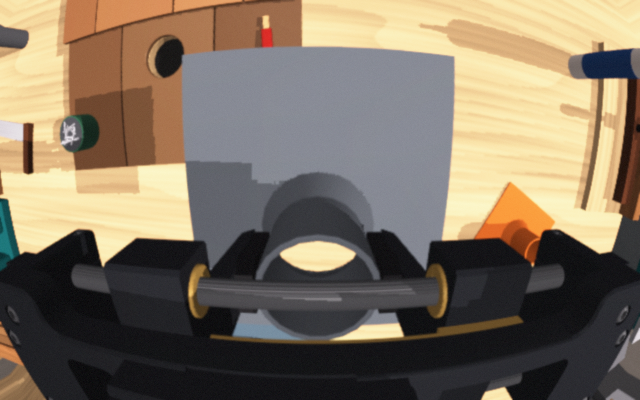

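The wrist view shows the flashing held squarely, with lip corners near (182,57) and (455,57). The hole is at about (165,57), and the overlap edge runs from (64,42) through (125,27) to (175,12).

```bash
python3 - <<'E'
from h import *
import pickle;m=pickle.load(open("m3.pkl","rb"))
print("hole",ray("wrist",m,(165,57),.053))
E=[ray("wrist",m,q,.07) for q in [(64,42),(125,27),(175,12)]];print(E)
d=E[0]-E[2];print("roof yaw",np.degrees(np.arctan2(d[1],d[0]))-90)
N=[ray("wrist",m,q,.053) for q in [(74,170),(127,167)]];print("near edge",N)
s,p,R=st()
L=[ray("wrist",m,q,p[2]-.026) for q in [(182,57),(455,57)]]
for l in L: print("lip tool frame",R.T@(l-p))
a=cv2.imread("pics/scene0.png")[165:395,255:505]
b=cv2.imread("pics/side0.png")[130:305,100:370]
cv2.imwrite("pics/c1.png",cv2.resize(a,None,fx=2.6,fy=2.6,interpolation=cv2.INTER_CUBIC))
E
```

```text
hole [0.56433948 0.13781806 0.053     ]
[array([0.61164979, 0.34075703, 0.07      ]), array([0.61479165, 0.20497662, 0.07      ]), array([0.62705968, 0.11995169, 0.07      ])]
roof yaw 3.9921690295483785
near edge [array([0.39031887, 0.32925278, 0.053     ]), array([0.39919036, 0.20521405, 0.053     ])]
lip tool frame [ 0.10516989 -0.07803627  0.02589653]
lip tool frame [0.10522077 0.08077928 0.02581976]
```

View pics/c1.png

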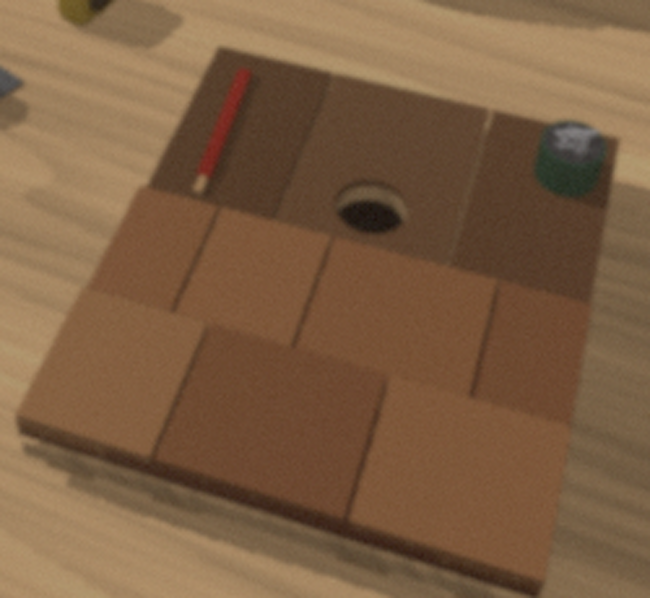

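The crop shows the lower course's near corners at (220,48) and (617,140), the overlap's top edge from (145,187) to (587,300), and the hole from 335 to 407 across and 180 to 234 down.

```bash
python3 - <<'E'
from h import *
m=camera_model("scene")
f=lambda x,y,z: ray("scene",m,(x/2.6+255-.3,y/2.6+165-.3),z)[:2]
for n,a,b,z in [("near",(220,48),(617,140),.053),("over",(145,187),(587,300),.07),("far top",(92,290),(570,424),.08)]:
    A,B=f(*a,z),f(*b,z);d=B-A;print(n,A,B,np.linalg.norm(d),np.degrees(np.arctan2(d[1],d[0]))-90)
print("hole",f(371,207,.053))
A,B=f(145,187,.07),f(587,300,.07);print("hole from edge:",(A+B)/2)
E
```

```text
near [ 0.42534293 -0.07057141] [0.39195911 0.32345454] 0.3954376361868123 4.842814880593309
over [ 0.64222456 -0.04910914] [0.60618438 0.33895693] 0.3897360195324949 5.30591194570512
far top [ 0.7714181  -0.03437683] [0.73634701 0.35283724] 0.38879906752019683 5.175322549726275
hole [0.56704542 0.13948772]
hole from edge: [0.62420447 0.1449239 ]
```

```bash
python3 -m handwheel '[[0.319,-0.729,0.3,-0.011],[0.319,-0.729,0.3,-0.011],[0.319,-0.729,0.3,-0.011],[0.319,-0.729,0.3,-0.011],[0.319,-0.729,0.3,-0.011],[0.319,-0.729,0.3,-0.011],[0.319,-0.729,0.3,-0.011],[0.319,-0.729,0.3,-0.011],[0.319,-0.729,0.4,-0.011],[0.319,-0.729,0.5,-0.011],[0.319,-0.729,0.6,-0.011],[0.319,-0.729,0.7,-0.011],[0.319,-0.729,0.72,-0.011],[0.319,-0.729,0.72,-0.011],[0.319,-0.729,0.72,-0.011],[0.319,-0.729,0.72,-0.011]]' 
python3 - <<'E'
from h import *
s,p,R=st();print(p,R.round(4),s["force"],s["width"])
m,im=see("wrist",["roof_hole"]);cv2.imwrite("pics/w4.png",im)
import pickle;pickle.dump(m,open("m4.pkl","wb"))
E
```

```text
clock: 7.92
tool_pos: [0.501, 0.1343, 0.1101]
eef_rot: [-0.0, 0.999, 0.044, 0.002]
force: [1.1, -0.7, -2.2]
width: 0.0496
grip_force: 45.0
[0.50098161 0.13431667 0.11013473] [[ 9.962e-01  8.750e-02  3.200e-03]
 [ 8.750e-02 -9.962e-01  6.000e-04]
 [ 3.200e-03 -3.000e-04 -1.000e+00]] [ 1.10844792 -0.65781149 -2.16411459] 0.049616790168766606
wrist roof_hole 0.75 [0.6024 0.1476 0.0547]
wrist roof_hole 0.47 [0.6445 0.0682 0.0715]
```

View pics/w4.png

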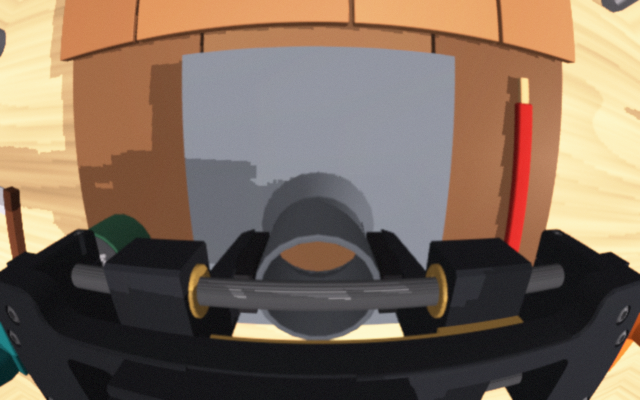

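The shingle edge runs from (66,60) to (573,62), parallel to the plate lip at (182,57)–(455,57). The middle seam is at (352,23), so the alignment looks good.

```bash
python3 - <<'E'
from h import *
import pickle;m=pickle.load(open("m4.pkl","rb"))
A,B,C=[ray("wrist",m,q,.07) for q in [(66,60),(573,62),(352,23)]];d=A-B
print(A,B,np.linalg.norm(d),np.degrees(np.arctan2(d[1],d[0]))-90,(A+B)/2-.06*np.array([.9962,.0872,0]),C)
E
python3 -m handwheel '[[0,0,0.04,0],[0,0,0.06,0],[0,0,0.07,0],[0,0,0.08,0],[0,0,0.08,0],[0,0,0.08,0],[0,0,0.08,0],[0,0,0.08,0]]'
python3 -c "
from h import *
s,p,R=st();print(p,R.round(4),s['force'],s['moment'])"
```

```text
[0.6089248  0.33606541 0.07      ] [ 0.64217142 -0.05099937  0.07      ] 0.38849000036943 4.909325470504413 [0.56577611 0.13730102 0.07      ] [0.62731304 0.12425168 0.07      ]
clock: 8.68
tool_pos: [0.4995, 0.1345, 0.0841]
eef_rot: [-0.0, 0.999, 0.044, 0.0]
force: [0.5, -0.2, -3.0]
width: 0.0497
grip_force: 45.0
[0.49947777 0.13453692 0.084088  ] [[ 9.961e-01  8.840e-02  1.000e-04]
 [ 8.840e-02 -9.961e-01  2.000e-04]
 [ 1.000e-04 -2.000e-04 -1.000e+00]] [ 0.4841155  -0.24238961 -2.96426563] [0.00111619 0.0506234  0.00039837]
```

```bash
R='import sys'; S='from h import *
s,p,R=st();print(p.round(4),np.round(s["force"],1),np.round(s["moment"],2))'
python3 -m handwheel '[[0,0,0.004,0],[0,0,0.004,0],[0,0,0.004,0]]' >/dev/null; python3 -c "$S"
python3 -m handwheel '[[0,0,0.004,0],[0,0,0.004,0],[0,0,0.004,0]]' >/dev/null; python3 -c "$S"
```

```text
[0.4996 0.1346 0.0838] [-2.8 -0.7  8.8] [-0.26  0.74  0.02]
[0.4997 0.1346 0.0836] [-7.9 -2.8 21.2] [-0.58  1.55  0.06]
```

```bash
S='from h import *
s,p,R=st();print(p.round(4),R[:,0].round(4),R[2].round(4),np.round(s["force"],1),np.round(s["moment"],2))'
python3 -m handwheel '[[0,0,-0.005,0],[0,0,-0.005,0],[0.015,0,-0.005,0],[0.03,0.001,-0.005,0],[0.045,0.001,-0.005,0],[0.06,0.002,-0.005,0],[0.075,0.002,-0.005,0],[0.09,0.002,-0.005,0],[0.105,0.003,-0.005,0],[0.12,0.003,-0.005,0],[0.12,0.003,-0.005,0]]' >/dev/null; python3 -c "$S"
```

```text
[0.5335 0.1373 0.0836] [ 0.996   0.0891 -0.0041] [-4.1e-03  3.0e-04 -1.0e+00] [-8.5 -0.1 14. ] [-0.06  1.98  0.03]
```

```bash
python3 - <<'E'
from h import *
m,im=see("scene",["shingle_left_edge","shingle_right_edge","flashing_collar"])
cv2.imwrite("pics/s5.png",cv2.resize(im[165:365,255:505],None,fx=2.6,fy=2.6,interpolation=cv2.INTER_CUBIC))
E
```

```text
scene shingle_left_edge 0.75 [0.4705 0.2864 0.0975]
scene shingle_left_edge 0.69 [0.6856 0.2024 0.0664]
scene shingle_right_edge 0.78 [0.6972 0.0804 0.0727]
scene flashing_collar 0.96 [ 0.317  -0.4589  0.0035]
scene flashing_collar 0.89 [0.5608 0.1437 0.0583]
scene flashing_collar 0.24 [0.6949 0.0798 0.0724]
```

View pics/s5.png

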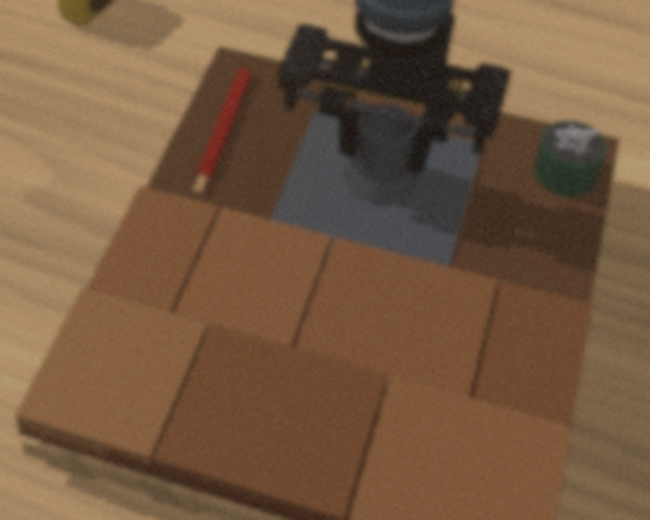

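The lip has gone under the shingle edge, which runs along (275,215)–(450,262), and the shingles still lie flat. I'll slide it the rest of the way.

```bash
S='from h import *
s,p,R=st();print(p.round(4),R[:,0].round(4),R[2].round(4),np.round(s["force"],1),np.round(s["moment"],2))'
python3 -m handwheel '[[0.015,0,0,0],[0.03,0,0,0],[0.045,0.001,0,0],[0.06,0.002,0,0],[0.075,0.002,0,0],[0.09,0.002,0,0],[0.105,0.003,0,0],[0.105,0.003,0,0],[0.105,0.003,0,0]]' >/dev/null; python3 -c "$S"
```

```text
[0.5654 0.1391 0.0835] [ 0.996   0.0891 -0.0029] [-2.9e-03  1.0e-04 -1.0e+00] [-8.1 -0.8  9.9] [-0.13  1.57  0.06]
```

```bash
S='from h import *
s,p,R=st();print(s["clock"],p.round(4),R[:,0].round(4),R[2].round(4),np.round(s["force"],1),np.round(s["moment"],2),s["width"])'
python3 -m handwheel '[[-0.002,0,0.004,0],[-0.002,0,0.004,0],[-0.002,0,0.004,0],[-0.002,0,0.004,0],[-0.002,0,0.004,0],[-0.002,0,0.004,0]]' >/dev/null; python3 -c "$S"
python3 - <<'E'
from h import *
for c in("scene","side"):
    m,im=see(c,["flashing_collar","shingle_left_edge","shingle_right_edge"])
    k=im[165:365,255:505] if c=="scene" else im[130:305,100:370]
    k=cv2.resize(k,(400,330),interpolation=cv2.INTER_CUBIC)
    a=k if c=="scene" else np.hstack([a,k])
w=read_camera("wrist");cv2.imwrite("pics/f.png",np.vstack([a,cv2.resize(w[:200],(800,250))]))
E
```

```text
11.55 [0.5654 0.1392 0.0833] [ 0.996   0.0892 -0.0015] [-1.5e-03  2.0e-04 -1.0e+00] [-9.1 -2.1 17.1] [-0.38  1.78  0.08] 0.04967450930364863
scene flashing_collar 0.86 [0.5844 0.149  0.0575]
scene flashing_collar 0.59 [ 0.3184 -0.4582 -0.0007]
scene shingle_left_edge 0.62 [0.6853 0.2021 0.0713]
scene shingle_right_edge 0.66 [0.6959 0.0801 0.0716]
side flashing_collar 0.76 [ 0.2866 -0.4515  0.0006]
side flashing_collar 0.67 [0.5367 0.1607 0.0581]
side flashing_collar 0.51 [0.6376 0.2289 0.0547]
side shingle_left_edge 0.74 [0.6853 0.2118 0.0681]
side shingle_right_edge 0.72 [0.7378 0.081  0.0689]
```

View pics/f.png

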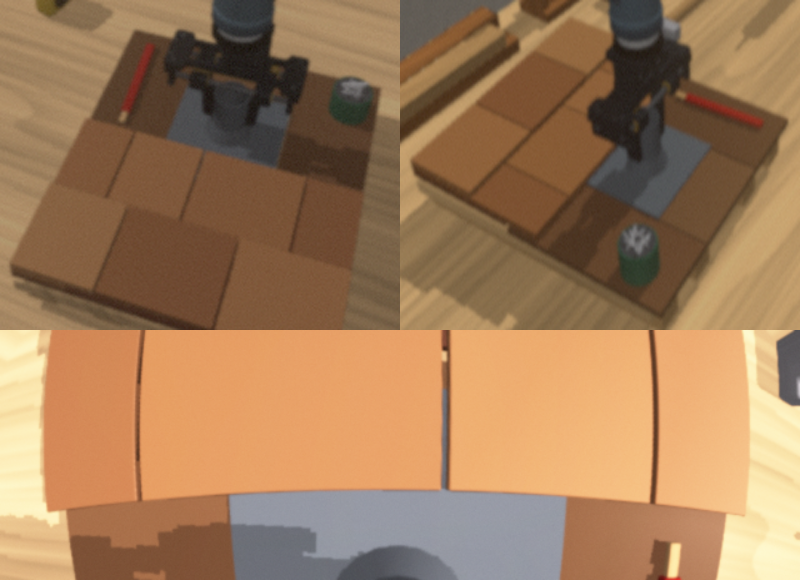

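The plate is tucked under the overlap and square to the course. The shingles lie flat, the bystanders haven't moved, and about 20 N presses on the roof, so I'm handing in.

```bash
python3 -c "
from rig import arm
print(arm.close_job())"
```

```text
the job is handed in; nothing more can be done
None
```

The job is handed in, with no verdict returned: the flashing is tucked under the shingles and square to the course, its collar is within about 1 mm of my measured hole centre, and the gripper still holds it down with about 20 N.

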